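# Hang the tape rolls on the desk hook, largest first

### The arm

A 6-joint arm with a two-finger parallel gripper is mounted at the origin on a cart in front of the work surface, level with it; the furniture and walls round the work are solid. World frame = base frame: x ahead of the robot, y to its left, z up, the work surface at z = 0. Lengths are in mm, angles in rad, forces in N, time in s.
With the tool pointing down it reaches from about 375 to 900 mm from the base axis. Payload 3.1 kg.
Tool frame: the origin (TCP) lies between the finger pads; the fingertips stand 14 mm ahead of it and the grasp point (between the pads) lies 5 mm behind it (ctrl.nose_length is the z of the fingertips in the tool frame, in mm); z points along the fingers, y is the line along which they close (so a half turn about z gives the same grasp; the last joint's range is limited). The gripper opens to 85 mm and grips with 20 to 120 N. Pads are 22 mm wide; open, the fingers measure 114 mm over their backs; the gripper's body (76 mm by 85 mm) begins 54 mm behind the grasp point. The pads swing forward as they close: fully open they stand 13 mm farther back than shut.
Start: joints at [-1.476, 0.527, 1.433, -0, 1.181, -0.178], TCP at [169.019, -601.689, 245.31] pointing down, gripper open.
Joint ranges: [-3.08, 3.08], [-0.75, 2.2], [0.22, 2.44], [-1.43, 4.57], [0, 2.65], [-2.85, 2.85]. Speed limits (rad/s): [2.79, 2.79, 3.14, 3.14, 3.14, 3.14].

### API

Orientations are given as a rotation vector (axis times angle).
In Python, from rig import ctrl gives the robot as it stands.
- The arm moves only by the tool drive_tool, never from a script. Its argument "increments" is text: rows parted by semicolons, each of 6 numbers parted by spaces: the shift along the tool's x, y, z in m, then the turn, a rotation vector about the tool's x, y, z in degrees. A call has 1 to 10 rows; each row is the pose to reach, as a shift and turn from the pose commanded when the call began, along the tool's axes at that moment; what a row does not reach only later rows make up. A row lasts 1/10 s, in which the tool goes at most 50 mm and 8.59 degrees, less where a joint would pass 70% of its speed; a pose out of reach is approached as far as the arm can. A call with a gripper value outside its range is refused whole. "gripper" is the closure, from 0 (fully open) to 1 (shut), set as the call begins (left out, the last holds). The fingers move at their own pace and stop on an object; "newtons" is the grip in N (left out, the last holds). Time passes only in rows, so rows that repeat a pose let the fingers close. It gives the time, the measured TCP pose, the force, the opening and the grip force at its end, in the units of the state.
- ctrl.read_state(): the state, without advancing time (a new reading comes with each control period).
- ctrl.camera(name): name is "scene" or "side" or "wrist"; returns (picture, depth): 480x640x3 uint8, red, green, blue; 480x640 float32, mm along the optical axis (not along the pixel's ray), 0 where there is no reading.
- ctrl.calibration(name): a dict with "intrinsics" (3x3 intrinsics, pixels), "rvec" (rotation vector, rad) and "tvec" (3), from world to camera coordinates, as OpenCV has them. Camera axes: x right, y down, z forward; pixel columns grow to the right and rows downward; lengths in mm; the calibration is good to about 2 mm. The wrist camera is an equidistant fisheye: a pixel r from the principal point sees the ray r / f radians off the axis. A picture is of the moment at which its call begins: read the wrist's pose just before it. calibration takes no time and is no camera call; for the wrist camera it gives the pose at the moment of the call.
- ctrl.finish_job(): hands the job in; it is judged then, once.
Trained networks look in the newest picture that a camera, given by its name, has taken for a name from the list of things; names that differ only in an ending like _2 or _b are one class to them, and where a whole thing is asked for, a point or a joint stands for the part that bears it (a point fixed in the world has none). Each returns a list of dicts, best first, with "p" (0 to 1); they miss things now and then, are a little off and sometimes report something else, mostly with a low value. They report only what shows in the picture. A call takes as long as a camera call. They do not tell look-alikes from the thing itself.
- ctrl.trace(camera, query): "mask" (480x640 bool, what is visible of it) and "position" ([column, row] in pixels, amid what is visible of it).
The state is a dict: "clock": time; "qpos": joint angles; "qvel": joint speeds; "effort": joint torques, N m; "ee_pos": TCP position; "tcp_rot": TCP orientation; "contact_force": force on the tool from outside, world axes, zero at the start; "wrist_torque": the same for the moment, N m; "grip_width": finger opening in mm; "grip_force": force on a finger pad.
Only numpy, scipy, OpenCV 4.12 (cv2) and the standard library are available. Lean on these libraries where they do the work, as an engineer would, in place of code of your own. Each camera call takes 0.05 s, during which the arm holds its last target. There are 200 camera calls.

### The job

Put the two tape rolls away on the hook stand: take them from their cradles and hang both on its arm, the large beige masking tape first, at the back, then the small red tape in front of it. Leave both hanging freely and at rest inside the upturned tip, and leave the cup, stapler, tape measure and ink bottle where they are.

Things in the scene. Friction and masses are not known exactly. Their poses are not given: they have to be found in the camera images.
- hook_stand: Fixed steel hook stand. Origin on the desk under the post; z up. Dark base 12 mm high, 150 mm long (30 mm behind the post's axis to 120 in front), 100 mm wide; 14 mm round post, top 167 mm up; straight level arm, 8 mm thick, axis 165 mm up, leaving the post along the stand's -x (world +y, give or take 0.3 rad). The arm's end turns up to a red 11 mm ball, top 18 mm over the arm's axis; nothing is higher.
- hook_root (a point): Point on the arm's axis at the post's axis, 165 mm over the desk.
- hook_tip (a point): Point on the arm's axis where its end turns up, 165 mm over the desk, 160 mm from hook_root; the red ball's centre is 12.5 mm above it.
- masking_roll: Loose roll of beige masking tape, 104 mm outside diameter, 25 mm wide, 0.14 kg, open hole at least 66 mm across (wall 15 to 18 mm). Stands on edge in the wide cradle, top edge 116 mm over the desk; can be pinched across its width from above at the top of the rim. Origin at the centre of one flat face, z along the roll's axis (level while it stands or hangs, along the cradle's y).
- masking_roll_center (a point): Centre of the masking tape roll, in the middle of its hole and width; same axes as the roll. Hanging still on the arm it is about 31 mm below the arm's axis.
- red_roll: Loose roll of narrow red tape, 80 mm outside diameter, 12 mm wide, 0.05 kg, open hole at least 53 mm across (wall 10 to 13 mm). Stands on edge in the narrow cradle, top edge 94 mm over the desk; can be pinched across its width from above at the top of the rim. Origin at the centre of one flat face, z along the roll's axis (level, along the cradle's y).
- red_roll_center (a point): Centre of the red tape roll, in the middle of its hole and width; same axes as the roll. Hanging still on the arm it is about 23 mm below the arm's axis.
- wide_cradle: Fixed grey cradle, 88 x 57 x 38 mm, that holds the masking tape: two steel bars along its y under the roll, and a 38 mm high cheek on either flat side of the roll with 1.5 mm play. Origin under its centre, on the desk.
- narrow_cradle: Fixed grey cradle like the other, 68 x 44 x 38 mm, that holds the red tape. Origin under its centre, on the desk. The two cradles may stand either way round.
- tool_cup: Bystander: loose dark grey empty cup, 78 mm across, 96 mm high. Origin at the centre of its underside.
- stapler: Bystander: loose blue and black stapler, 30 x 136 x 49 mm. Origin at the centre of its underside.
- tape_measure: Bystander: loose yellow and black tape measure, 62 x 73 x 35 mm. Origin at the centre of its underside.
- black_bottle: Bystander: loose white ink bottle with black cap and label, 39 mm across, 90 mm high. Origin at the centre of its underside.
There are look-alikes about, which are no part of the job. Leave any pink or white look-alike of the masking_roll alone.

How it is judged:
By the outcome, as a careful person would: the job done as asked, in the order asked, and still so for the second after the job is handed in, with the robot touching nothing.
It also fails if it takes over 72 s, if anything falls off the work surface, if the arm or the gripper's body presses on something with over 40 N, if the wrist force passes 120 N, or if a joint passes its speed limit or range.

## Working session

There is one attempt and no reset: what is moved stays moved. The work goes in short steps, Python scripts to look and compute and a tool call to move; the robot and the scene stay as the last step left them, time stands still between calls to the robot, and variables do not carry over. Pictures are saved under pics/ and viewed, at most 10 in all, crops included, and the job is handed in when it is done.

Besides the shell and the picture viewer there is one more tool, called after "Call:" in YAML: its name, and indented under it one key for each argument. drive_tool: Moves the arm, as the interface text tells. Its arguments: {"type":"object","properties":{"increments":{"type":"string"},"gripper":{"type":"number"},"newtons":{"type":"number"}},"required":["increments"]}

```bash
ls; mkdir -p pics
cat > h.py <<'E'
import numpy as np, cv2
from rig import ctrl
from scipy.spatial.transform import Rotation as R
def cloud(name, depth):
    c=ctrl.calibration(name);K=np.array(c["intrinsics"]);v,u=np.mgrid[:480,:640]
    Rm=cv2.Rodrigues(np.array(c["rvec"],float))[0];t=np.array(c["tvec"],float).ravel()
    x=(u-K[0,2])/K[0,0];y=(v-K[1,2])/K[1,1]
    P=np.stack([x*depth,y*depth,depth],-1)
    return (P-t)@Rm   # R^T(P-t)
def proj(name,P):
    c=ctrl.calibration(name);K=np.array(c["intrinsics"])
    return cv2.projectPoints(np.array(P,float).reshape(-1,1,3),np.array(c["rvec"],float),np.array(c["tvec"],float),K,None)[0].reshape(-1,2)
E
python3 - <<'E'
from h import *
ims={}
for n in("scene","side"):
    p,d=ctrl.camera(n); cv2.imwrite(f"pics/{n}0.png",p[...,::-1]); W=cloud(n,d)
    np.savez(f"{n}0.npz",p=p,d=d,W=W)
    for q in("masking_roll","red_roll","hook_stand","wide_cradle","narrow_cradle","hook_tip"):
        for r in ctrl.trace(n,q)[:4]:
            m=r["mask"]&(d>0); w=W[m]
            print(n,q,round(r["p"],2),np.round(r["position"]),m.sum(),np.round(np.median(w,0)) if len(w) else "", np.round(np.percentile(w,[3,97],axis=0)).tolist() if len(w) else "")
print(ctrl.read_state())
E
```

```text
pics
scene masking_roll 0.61 [266. 193.] 772 [406. 174.  21.] [[359.0, 129.0, -0.0], [454.0, 230.0, 29.0]]
scene masking_roll 0.6 [321. 199.] 597 [554. 186.  22.] [[494.0, 123.0, -1.0], [590.0, 218.0, 30.0]]
scene masking_roll 0.58 [299. 216.] 705 [511.  50.  88.] [[463.0, 38.0, 27.0], [556.0, 68.0, 116.0]]
scene red_roll 0.63 [302. 154.] 222 [499. 300.  71.] [[460.0, 286.0, 33.0], [533.0, 310.0, 93.0]]
scene hook_stand 0.8 [289. 340.] 2728 [ 530. -278.   12.] [[478.0, -339.0, 0.0], [578.0, -171.0, 170.0]]
scene wide_cradle 0.89 [298. 237.] 453 [507.  35.  19.] [[467.0, 24.0, 1.0], [546.0, 71.0, 40.0]]
scene wide_cradle 0.18 [290. 340.] 2342 [ 532. -283.   12.] [[481.0, -337.0, 7.0], [575.0, -199.0, 167.0]]
scene narrow_cradle 0.79 [298. 171.] 332 [496. 288.  21.] [[464.0, 276.0, 1.0], [526.0, 310.0, 41.0]]
side masking_roll 0.62 [348. 261.] 760 [512.  56.  92.] [[459.0, 38.0, 21.0], [558.0, 68.0, 116.0]]
side masking_roll 0.61 [412. 282.] 981 [413. 181.  23.] [[360.0, 132.0, -0.0], [456.0, 227.0, 30.0]]
side red_roll 0.75 [435. 316.] 281 [500. 299.  79.] [[461.0, 284.0, 23.0], [534.
[... 500 characters left out ...]
[578.0, -191.0, 171.0]]
{'clock': 0.7, 'qpos': array([-1.47551538e+00,  5.27478892e-01,  1.43267052e+00,  2.46140200e-05,
        1.18140024e+00, -1.78536049e-01]), 'qvel': array([-0.00053412, -0.00037577, -0.00062951,  0.00041042, -0.00081179,
        0.00185213]), 'effort': array([-5.50190907e-04, -4.42171240e+01, -1.78385711e+01, -2.37227941e-04,
        5.76417915e-04,  3.65772319e-07]), 'ee_pos': array([ 169.01758412, -601.70712917,  245.33278702]), 'tcp_rot': array([3.11215420e+00, 4.28747794e-01, 3.29266793e-05]), 'contact_force': array([0.32640545, 0.63440832, 0.60286347]), 'wrist_torque': array([0.00034172, 0.02836994, 0.01690772]), 'grip_force': 0.0, 'grip_width': 85.4698835600064}
```

View pics/scene0.png

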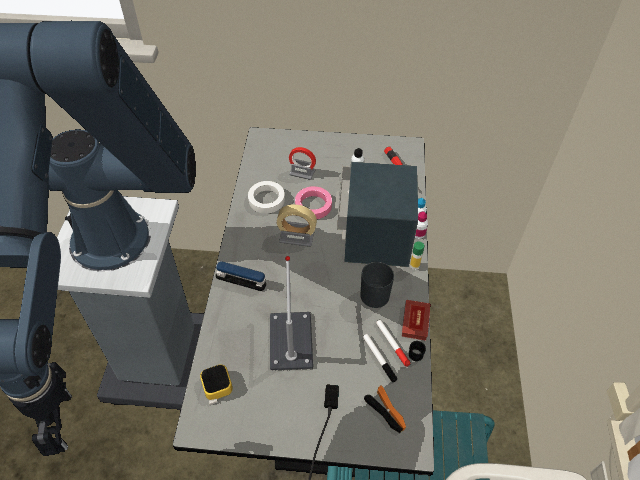

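View pics/side0.png

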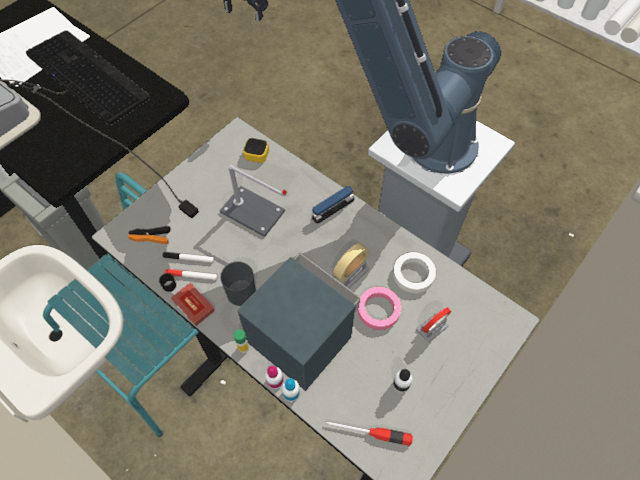

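Run:
```python
from h import *
p=np.load("scene0.npz")["p"][...,::-1][130:290,220:400]
q=np.load("side0.npz")["p"][...,::-1][220:380,300:480]
cv2.imwrite("pics/crop.png",np.vstack([cv2.resize(p,(330,293),interpolation=3),cv2.resize(q,(330,293),interpolation=3)]) if 0 else np.hstack([cv2.resize(p,(400,355),interpolation=2),cv2.resize(q,(400,355),interpolation=2)]))
for n in("scene","side"):
    z=np.load(n+"0.npz");W=z["W"];d=z["d"];ok=d>0
    # rolls: points of the roll above cheeks
    for nm,(x0,x1,y0,y1,z0,z1) in dict(mask=(440,580,10,95,45,125),red=(440,560,260,340,45,105)).items():
        m=ok&(W[...,0]>x0)&(W[...,0]<x1)&(W[...,1]>y0)&(W[...,1]<y1)&(W[...,2]>z0)&(W[...,2]<z1)
        w=W[m]; print(n,nm,m.sum(),np.round(np.percentile(w,[1,50,99],axis=0),1).tolist())
        t=w[w[:,2]>w[:,2].max()-6]; print('  top',len(t),np.round(np.percentile(t,[2,50,98],axis=0),1).tolist())
        # yaw fit in xy with edges of y per x
        c=np.polyfit(w[:,0],w[:,1],1);print('  slope',c[0])
    m=ok&(W[...,0]>460)&(W[...,0]<640)&(W[...,1]>-420)&(W[...,1]<-120)&(W[...,2]>150)&(W[...,2]<200)
    w=W[m];print(n,'arm',len(w)); o=np.argsort(w[:,1])[::max(1,len(w)//25)]; print(np.round(w[o]).tolist())
```

```text
scene mask 560 [[456.9, 37.2, 46.3], [510.8, 49.2, 98.6], [557.7, 71.6, 118.3]]
  top 37 [[490.1, 44.4, 114.7], [505.6, 52.1, 116.2], [527.7, 69.0, 120.1]]
  slope -0.051836964293122074
scene red 203 [[457.2, 284.8, 46.1], [500.0, 300.7, 78.9], [534.4, 313.5, 94.9]]
  top 18 [[485.0, 292.9, 91.6], [496.6, 300.5, 93.3], [513.3, 307.7, 96.7]]
  slope -0.20780102532447128
scene arm 291
[[535.0, -317.0, 163.0], [529.0, -316.0, 164.0], [531.0, -314.0, 166.0], [528.0, -312.0, 153.0], [528.0, -309.0, 165.0], [538.0, -304.0, 163.0], [531.0, -299.0, 169.0], [535.0, -292.0, 167.0], [534.0, -284.0, 171.0], [533.0, -279.0, 169.0], [530.0, -271.0, 168.0], [531.0, -263.0, 169.0], [528.0, -258.0, 168.0], [523.0, -248.0, 165.0], [526.0, -239.0, 164.0], [523.0, -230.0, 169.0], [522.0, -221.0, 172.0], [519.0, -212.0, 173.0], [515.0, -200.0, 164.0], [516.0, -194.0, 167.0], [513.0, -186.0, 163.0], [517.0, -179.0, 166.0], [518.0, -171.0, 166.0], [513.0, -163.0, 167.0], [510.0, -157.0, 173.0], [516.0, -155.0, 168.0], [509.0, -149.0, 182.0]]
side mask 566 [[461.1, 37.6, 46.3], [522.9, 56.1, 102.9], [559.4,
[... 266 characters left out ...]
1, 97.2]]
  slope -0.24667386411525785
side arm 236
[[534.0, -319.0, 167.0], [535.0, -314.0, 168.0], [534.0, -311.0, 166.0], [538.0, -309.0, 160.0], [530.0, -305.0, 167.0], [537.0, -297.0, 176.0], [533.0, -292.0, 168.0], [525.0, -283.0, 163.0], [529.0, -275.0, 166.0], [526.0, -268.0, 169.0], [525.0, -262.0, 170.0], [527.0, -253.0, 168.0], [523.0, -247.0, 167.0], [525.0, -239.0, 169.0], [524.0, -232.0, 174.0], [526.0, -224.0, 167.0], [523.0, -217.0, 165.0], [521.0, -208.0, 172.0], [521.0, -202.0, 169.0], [521.0, -195.0, 166.0], [518.0, -188.0, 165.0], [514.0, -183.0, 165.0], [519.0, -175.0, 166.0], [515.0, -168.0, 168.0], [512.0, -160.0, 180.0], [516.0, -154.0, 181.0], [512.0, -150.0, 180.0]]
```

View pics/crop.png

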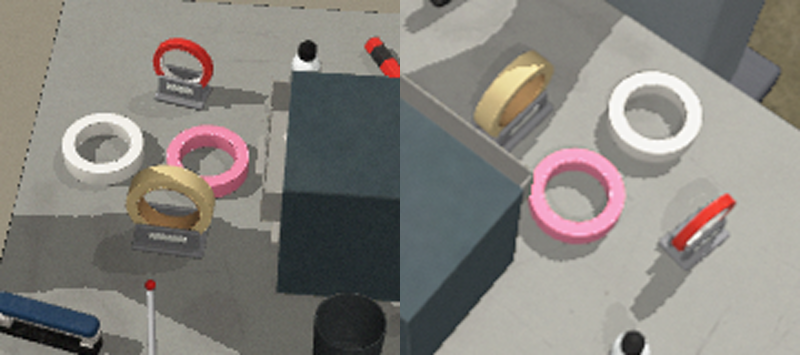

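Run:
```python
from h import *
from scipy.optimize import minimize
Z=[np.load(n+"0.npz") for n in("scene","side")]
W=np.vstack([z["W"][z["d"]>0] for z in Z])
def box(x0,x1,y0,y1,z0,z1):
    return W[(W[:,0]>x0)&(W[:,0]<x1)&(W[:,1]>y0)&(W[:,1]<y1)&(W[:,2]>z0)&(W[:,2]<z1)]
for nm,b,ro,ri,wd,cz in(("mask",(440,580,10,95,45,125),52,34.5,25,64),("red",(440,560,260,340,45,105),40,28,12,54)):
    w=box(*b)
    def sdf(v):
        th=v[2];a=np.array([-np.sin(th),np.cos(th)]);q=w[:,:2]-v[:2]
        ax=q@a; ra=np.hypot(q@[a[1],-a[0]],w[:,2]-cz)
        d1=np.abs(ax)-wd/2; d2=np.maximum(ra-ro,ri-ra)
        return np.where((d1<0)&(d2<0),np.maximum(d1,d2),np.hypot(np.maximum(d1,0),np.maximum(d2,0)))
    best=min((minimize(lambda v:np.minimum(np.abs(sdf(v)),5).mean(),[*w[:,:2].mean(0),t],method="Nelder-Mead",options=dict(initial_simplex=np.array([*w[:,:2].mean(0),t])+np.array([[0,0,0],[4,0,0],[0,4,0],[0,0,.2]]))) for t in(-.3,-.1,.1)),key=lambda r:r.fun)
    print(nm,best.x,best.fun)
w=box(490,560,-300,-170,158,176)
c,res=np.polyfit(w[:,1],w[:,0],1,cov=False),0
print("arm x=%.4f*y+%.1f"%tuple(c), w[:,2].mean())
w=box(490,560,-170,-130,172,195);print("ball",len(w),np.median(w,0))
w=box(500,580,-345,-290,30,150);print("post",len(w),np.median(w,0))
w=box(570,760,-20,280,100,400);print("box",np.percentile(w,[1,99],axis=0).round())
s=ctrl.read_state();print(R.from_rotvec(s["tcp_rot"]).as_matrix().round(3))
for n,q in(("scene","black_bottle"),("scene","stapler"),("scene","tool_cup")): 
  for r in ctrl.trace(n,q)[:2]:
    zz=Z[0]; m=r["mask"]&(zz["d"]>0); print(q,r["p"],np.median(zz["W"][m],0).round(),np.percentile(zz["W"][m],[3,97],axis=0).round().tolist())
```

```text
mask [ 5.06831885e+02  5.46370979e+01 -9.07088886e-02] 1.859487286314673
red [ 4.95929958e+02  3.00321622e+02 -2.09926532e-01] 1.68641909593001
arm x=-0.1412*y+491.1 168.38302805714648
ball 39 [ 513.68947417 -154.07472675  180.21765798]
post 311 [ 536.70062114 -313.11381001   91.67475263]
box [[617. -20. 108.]
 [759. 162. 195.]]
[[ 0.963  0.27   0.   ]
 [ 0.27  -0.963 -0.   ]
 [ 0.     0.    -1.   ]]
black_bottle 0.62 [658. 314.  66.] [[644.0, 305.0, 50.0], [670.0, 325.0, 90.0]]
stapler 0.83 [ 383. -110.   41.] [[323.0, -128.0, 4.0], [441.0, -92.0, 53.0]]
stapler 0.58 [510.  50.  87.] [[460.0, 38.0, 26.0], [556.0, 69.0, 116.0]]
tool_cup 0.98 [ 723. -121.   57.] [[687.0, -157.0, 2.0], [757.0, -82.0, 96.0]]
```

Identified: beige upright roll in the grey cradle (scene 297,220; side 348,261) is the masking roll. The white (266,197) and pink (314,201) rolls lie flat on the desk, so they are the look-alikes. The red roll is upright in the narrow cradle at scene (302,158), and the crop confirms this. The hook's red ball is at scene (288,258).

```bash
cat > go.py <<'E'
import sys
from h import *
s=ctrl.read_state();Rm=R.from_rotvec(s["tcp_rot"])
x,y,z,f=map(float,sys.argv[1:5])
T=R.from_matrix(np.array([[np.cos(f),np.sin(f),0],[np.sin(f),-np.cos(f),0],[0,0,-1]]))
print("t",s["clock"],"pos",s["ee_pos"].round(1),"F",s["contact_force"].round(1),"w",round(s["grip_width"],1),"gf",round(s["grip_force"],1))
print("shift m",(Rm.inv().apply(np.array([x,y,z])-s["ee_pos"])/1000).round(4),"turn deg",np.degrees((Rm.inv()*T).as_rotvec()).round(2))
E
python3 -c "
from rig import ctrl;print(ctrl.nose_length)"; python3 go.py 372 -208 245 -.09
```

```text
14.0
t 0.85 pos [ 169.  -601.7  245.3] F [-1.  -0.4 -0. ] w 85.3 gf 0.0
shift m [ 3.019e-01 -3.242e-01  3.000e-04] turn deg [ 0.   -0.   20.84]
```

Call:
drive_tool:
  increments: "0.03 -0.032 0 0 0 2; 0.06 -0.065 0 0 0 4; 0.09 -0.097 0 0 0 6; 0.12 -0.13 0 0 0 8; 0.15 -0.162 0 0 0 10; 0.18 -0.194 0 0 0 12; 0.21 -0.227 0 0 0 14; 0.24 -0.259 0 0 0 16; 0.27 -0.292 0 0 0 18; 0.302 -0.324 0 0 0 20.84"
  gripper: 0.3
  newtons: 40

```text
clock: 1.85
ee_pos: [372.7, -206.6, 245.6]
tcp_rot: [3.138, -0.145, 0.001]
contact_force: [0.7, 0.2, -0.6]
grip_width: 59.8
grip_force: 0.0
```

```bash
python3 go.py 507 54.5 190 -.09
```

```text
t 1.85 pos [ 372.7 -206.6  245.6] F [ 0.7  0.2 -0.6] w 59.8 gf 0.0
shift m [ 0.1096 -0.2724  0.0556] turn deg [ 0.03 -0.04 -0.14]
```

Call:
drive_tool:
  increments: "0.015 -0.038 0 0 0 0; 0.031 -0.077 0 0 0 0; 0.046 -0.116 0 0 0 0; 0.062 -0.155 0.005 0 0 0; 0.078 -0.195 0.015 0 0 0; 0.094 -0.234 0.03 0 0 0; 0.11 -0.272 0.045 0 0 0; 0.11 -0.272 0.0555 0 0 0; 0.11 -0.272 0.0555 0 0 0"

```text
clock: 2.75
ee_pos: [505.1, 53.7, 188.4]
tcp_rot: [3.138, -0.137, -0.006]
contact_force: [-0.8, 0.3, -0.1]
grip_width: 59.4
grip_force: 0.0
```

```bash
cat >> h.py <<'E'
def wcloud(depth,c):
    K=np.array(c["intrinsics"]);v,u=np.mgrid[:480,:640];x=(u-K[0,2])/K[0,0];y=(v-K[1,2])/K[1,1]
    r=np.hypot(x,y)+1e-9;k=np.tan(np.minimum(r,1.5))/r
    P=np.stack([x*k*depth,y*k*depth,depth],-1)
    return (P-np.array(c["tvec"],float).ravel())@cv2.Rodrigues(np.array(c["rvec"],float))[0]
def wlook(fn):
    s=ctrl.read_state();c=ctrl.calibration("wrist");p,d=ctrl.camera("wrist");cv2.imwrite(fn,p[...,::-1]);return s,p,d,wcloud(d,c)
E
python3 - <<'E'
from h import *
s,p,d,W=wlook("pics/w1.png")
print(s["ee_pos"].round(1),s["grip_width"])
for r in ctrl.trace("wrist","masking_roll")[:3]:
    m=r["mask"]&(d>0);w=W[m];print(r["p"],np.round(r["position"]),np.percentile(w,[2,50,98],axis=0).round(1).tolist())
    t=w[(w[:,2]>108)&(w[:,2]<125)]
    if len(t)>10:
        print(len(t),"top",np.percentile(t,[2,50,98],axis=0).round(1).tolist()); e=np.linalg.eigh(np.cov(t[:,:2].T))[1][:,1];print("yaw",np.arctan2(e[1],e[0])%np.pi, (np.percentile((t[:,:2])@[-e[1],e[0]],[2,98])))
E
```

```text
[505.1  53.7 188.4] 59.390925641234666
0.75 [318. 230.] [[469.7, 42.8, 74.8], [519.9, 55.8, 110.7], [557.6, 69.1, 116.3]]
3759 top [[482.2, 44.3, 108.4], [511.0, 56.4, 113.9], [534.0, 68.9, 116.5]]
yaw 3.0735021189525003 [-103.08978965  -79.26067387]
0.66 [179. 301.] [[378.1, 102.3, 0.8], [444.4, 186.5, 25.2], [497.8, 227.9, 194.2]]
0.6 [152. 198.] [[494.3, 120.1, 4.2], [542.4, 170.4, 25.5], [588.7, 218.0, 27.2]]
```

View pics/w1.png

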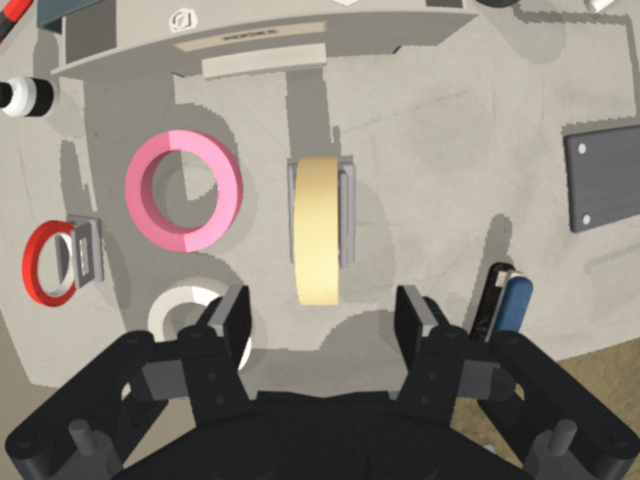

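The wrist view shows the beige roll upright at (318,230), between the fingers and in the cradle. White (179,301) and pink (180,190) lie flat beside it. Centre is about (508,56), yaw about -0.08.

```bash
python3 go.py 508 56.2 117 -.075
```

```text
t 2.85 pos [505.6  52.2 189.8] F [ 0.2 -0.7  0.3] w 59.8 gf 0.0
shift m [ 0.0021 -0.0042  0.0728] turn deg [ 0.02  0.05 -0.88]
```

Call:
drive_tool:
  increments: "0.002 -0.004 0.02 0 0 -0.9; 0.002 -0.004 0.045 0 0 -0.9; 0.002 -0.004 0.065 0 0 -0.9; 0.002 -0.004 0.073 0 0 -0.9; 0.002 -0.004 0.073 0 0 -0.9; 0.002 -0.004 0.073 0 0 -0.9"

```text
clock: 3.45
ee_pos: [509.1, 56.0, 117.7]
tcp_rot: [3.139, -0.119, 0.002]
contact_force: [0.1, -1.1, -0.3]
grip_width: 59.7
grip_force: 0.0
```

Call:
drive_tool:
  increments: "0 0 0 0 0 0; 0 0 0 0 0 0; 0 0 0 0 0 0; 0 0 0 0 0 0; 0 0 0 0 0 0; 0 0 0 0 0 0; 0 0 0 0 0 0; 0 0 0 0 0 0"
  gripper: 1
  newtons: 40

```text
clock: 4.25
ee_pos: [509.2, 56.6, 117.7]
tcp_rot: [3.139, -0.116, 0.003]
contact_force: [0.1, 0.7, 6.8]
grip_width: 23.8
grip_force: 42.5
```

Call:
drive_tool:
  increments: "0 0 -0.01 0 0 0; 0 0 -0.025 0 0 0; 0 0 -0.045 0 0 0; 0 0 -0.07 0 0 0; 0 0 -0.095 0 0 0; 0 0 -0.12 0 0 0; 0 0 -0.143 0 0 0; 0 0 -0.143 0 0 0"

```text
clock: 5.05
ee_pos: [510.2, 56.8, 263.0]
tcp_rot: [3.139, -0.116, 0.011]
contact_force: [0.5, 0.1, -1.1]
grip_width: 23.8
grip_force: 41.7
```

```bash
python3 go.py 511 -100 236 .14
python3 - <<'E'
from h import *
s,p,d,W=wlook("pics/w2.png")
print(s["ee_pos"].round(1),s["grip_width"],s["grip_force"],s["contact_force"])
p,d=ctrl.camera("side");Ws=cloud("side",d);ok=d>0
z=ctrl.trace("side","masking_roll")
for r in z[:3]:
    m=r["mask"]&ok;w=Ws[m];print(r["p"],np.round(r["position"]),np.percentile(w,[2,50,98],axis=0).round(1).tolist())
cv2.imwrite("pics/s2.png",cv2.resize(p[180:300,250:410,::-1],(640,480)))
E
```

```text
t 5.05 pos [510.2  56.8 263. ] F [ 0.5  0.1 -1.1] w 23.8 gf 41.7
shift m [0.0122 0.1563 0.0271] turn deg [  0.04  -0.41 -12.26]
[510.2  56.8 263. ] 23.788128856047443 41.67219400580507 [ 0.46615802  0.12697282 -1.11830806]
0.94 [417. 280.] [[356.3, 129.4, -1.8], [408.5, 181.7, 23.3], [457.1, 227.4, 30.1]]
0.79 [377. 297.] [[494.0, 120.7, 1.3], [542.4, 171.2, 24.0], [592.2, 218.1, 30.4]]
0.61 [349. 234.] [[418.5, -13.5, -0.6], [524.0, 54.9, 207.1], [559.0, 66.7, 259.3]]
```

View pics/s2.png

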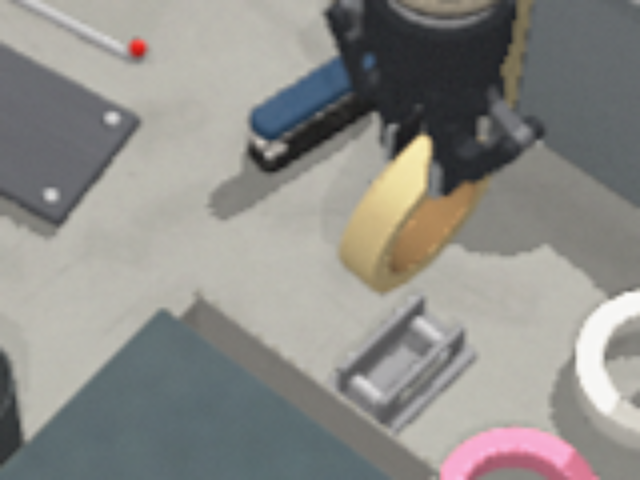

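```bash
python3 go.py 506.8 -109.5 226 .14
```

```text
t 5.2 pos [507.5  56.9 259. ] F [-0.7 -0.1 -1.7] w 23.6 gf 41.7
shift m [0.0117 0.166  0.033 ] turn deg [ -0.02   0.11 -12.27]
```

Call:
drive_tool:
  increments: "0.001 0.015 0 0 0 -1; 0.003 0.04 0 0 0 -4; 0.005 0.07 0.005 0 0 -7; 0.007 0.1 0.012 0 0 -10; 0.009 0.13 0.02 0 0 -12.3; 0.011 0.155 0.03 0 0 -12.3; 0.0117 0.166 0.033 0 0 -12.3; 0.0117 0.166 0.033 0 0 -12.3; 0.0117 0.166 0.033 0 0 -12.3; 0.0117 0.166 0.033 0 0 -12.3"

```text
clock: 6.2
ee_pos: [507.7, -108.4, 226.9]
tcp_rot: [-3.133, -0.222, 0.0]
contact_force: [0.1, 0.8, -0.8]
grip_width: 23.6
grip_force: 41.7
```

```bash
python3 go.py 528.5 -263 226 .14
python3 - <<'E'
from h import *
W=[]
for n in("scene","side"):
    p,d=ctrl.camera(n);w=cloud(n,d)[d>0]
    if n=="side": cv2.imwrite("pics/s3.png",cv2.resize(p[100:280,180:420,::-1],(800,600)))
    m=w[(abs(w[:,0]-507)<60)&(abs(w[:,1]+109)<22)&(w[:,2]>105)&(w[:,2]<195)]
    print(n,len(m),np.percentile(m,[1,50,99],axis=0).round(1).tolist())
    a=w[(abs(w[:,0]-525)<30)&(w[:,1]>-290)&(w[:,1]<-165)&(w[:,2]>158)&(w[:,2]<178)];print(np.polyfit(a[:,1],a[:,0],1),len(a))
E
```

```text
t 6.2 pos [ 507.7 -108.4  226.9] F [ 0.1  0.8 -0.8] w 23.6 gf 41.7
shift m [-0.0013  0.1559  0.0008] turn deg [-0.03  0.01  0.09]
scene 567 [[456.8, -130.3, 123.6], [504.6, -116.9, 145.8], [556.2, -93.7, 194.0]]
[-1.45371619e-01  4.89554620e+02] 168
side 413 [[458.3, -127.2, 124.3], [505.3, -107.8, 147.2], [558.5, -93.7, 194.0]]
[-1.41483298e-01  4.91601482e+02] 155
```

View pics/s3.png

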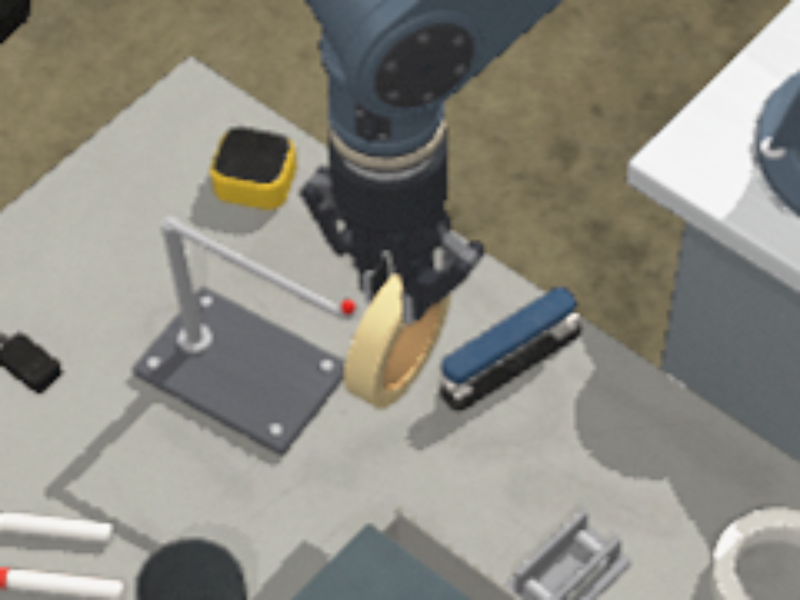

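The side crop shows the roll upright just in front of the red ball (348,305) and aligned with it. Now I thread it on.

Call:
drive_tool:
  increments: "0 0.01 0 0 0 0; 0 0.025 0 0 0 0; 0 0.04 0 0 0 0; 0 0.06 0 0 0 0; -0.001 0.08 0 0 0 0; -0.001 0.1 0 0 0 0; -0.001 0.12 0 0 0 0; -0.001 0.14 0 0 0 0; -0.001 0.152 0 0 0 0; -0.001 0.156 0 0 0 0"

```text
clock: 7.3
ee_pos: [528.9, -266.2, 226.7]
tcp_rot: [3.134, 0.218, 0.001]
contact_force: [0.2, -0.4, -0.5]
grip_width: 23.5
grip_force: 41.7
```

Call:
drive_tool:
  increments: "0 0 0.01 0 0 0; 0 0 0.02 0 0 0; 0 0 0.028 0 0 0; 0 0 0.033 0 0 0; 0 0 0.033 0 0 0"

```text
clock: 7.8
ee_pos: [528.1, -263.3, 192.6]
tcp_rot: [-3.132, -0.221, 0.003]
contact_force: [-0.6, 0.2, -1.3]
grip_width: 23.4
grip_force: 41.7
```

Call:
drive_tool:
  increments: "0 0 0.002 0 0 0; 0 0 0.003 0 0 0; 0 0 0.003 0 0 0"

```text
clock: 8.1
ee_pos: [528.8, -264.3, 191.0]
tcp_rot: [3.134, 0.221, 0.0]
contact_force: [-0.8, 0.5, -0.9]
grip_width: 23.3
grip_force: 41.7
```

Call:
drive_tool:
  increments: "0 0 0.001 0 0 0; 0 0 0.002 0 0 0; 0 0 0.002 0 0 0"

```text
clock: 8.4
ee_pos: [528.6, -264.3, 188.8]
tcp_rot: [-3.134, -0.22, 0.0]
contact_force: [0.3, -0.4, -1.1]
grip_width: 23.4
grip_force: 41.7
```

Call:
drive_tool:
  increments: "0 0 0.001 0 0 0; 0 0 0.001 0 0 0"

```text
clock: 8.6
ee_pos: [528.6, -264.2, 187.7]
tcp_rot: [-3.134, -0.22, 0.0]
contact_force: [-0.0, 0.2, -1.8]
grip_width: 23.7
grip_force: 41.7
```

Call:
drive_tool:
  increments: "0 0 0.001 0 0 0; 0 0 0.001 0 0 0"

```text
clock: 8.8
ee_pos: [528.7, -264.3, 186.8]
tcp_rot: [3.134, 0.22, 0.0]
contact_force: [-0.1, -0.3, -0.2]
grip_width: 23.8
grip_force: 41.7
```

Call:
drive_tool:
  increments: "0 0 0.001 0 0 0; 0 0 0.001 0 0 0"

```text
clock: 9.0
ee_pos: [528.9, -264.4, 186.4]
tcp_rot: [3.133, 0.22, 0.001]
contact_force: [-0.0, 1.4, 4.5]
grip_width: 23.4
grip_force: 42.1
```

Call:
drive_tool:
  increments: "0 0 0 0 0 0; 0 0 0 0 0 0; 0 0 0 0 0 0; 0 0 0 0 0 0; 0 0 0 0 0 0"
  gripper: 0.45

```text
clock: 9.5
ee_pos: [528.7, -264.3, 185.7]
tcp_rot: [-3.134, -0.22, 0.0]
contact_force: [0.8, 0.5, -0.6]
grip_width: 47.1
grip_force: 0.0
```

Call:
drive_tool:
  increments: "0 0 -0.01 0 0 0; 0 0 -0.03 0 0 0; 0 0 -0.055 0 0 0; 0 0 -0.075 0 0 0; 0 0 -0.08 0 0 0; 0 0 -0.08 0 0 0"

```text
clock: 10.1
ee_pos: [529.1, -264.6, 267.0]
tcp_rot: [3.132, 0.22, 0.003]
contact_force: [0.5, 1.1, 0.7]
grip_width: 46.8
grip_force: 0.0
```

```bash
python3 go.py 495 100 280 -.21
python3 - <<'E'
from h import *
for n in("scene","side"):
    p,d=ctrl.camera(n);w=cloud(n,d)[d>0]
    if n=="side": cv2.imwrite("pics/s4.png",cv2.resize(p[100:280,180:420,::-1],(800,600)))
    m=w[(abs(w[:,0]-528)<62)&(abs(w[:,1]+263)<35)&(w[:,2]>70)&(w[:,2]<195)&~((abs(w[:,2]-165)<14)&(abs(w[:,1]+263)>15))]
    print(n,len(m),np.percentile(m,[1,50,99],axis=0).round(1).tolist())
E
```

```text
t 10.1 pos [ 529.1 -264.6  267. ] F [0.5 1.1 0.7] w 46.8 gf 0.0
shift m [ 0.0173 -0.3657 -0.0136] turn deg [ 0.08 -0.12 20.08]
scene 1027 [[479.3, -284.2, 86.8], [533.0, -269.8, 150.0], [577.5, -249.4, 186.1]]
side 846 [[479.0, -282.2, 85.7], [533.8, -262.2, 150.2], [579.5, -248.3, 186.9]]
```

View pics/s4.png

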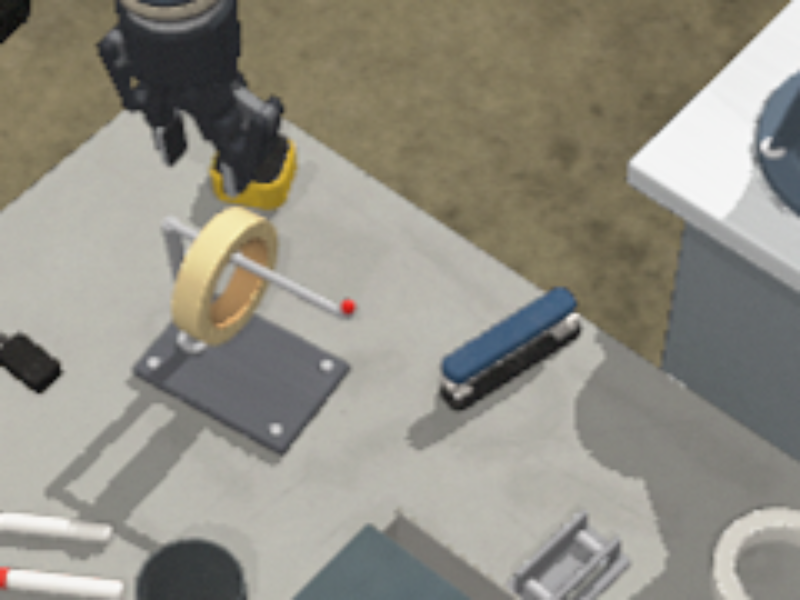

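The masking roll hangs freely at the back of the arm (crop 225,275), with the gripper clear above it. Next is the red roll.

Call:
drive_tool:
  increments: "0.001 -0.02 0 0 0 1; 0.003 -0.055 0 0 0 3; 0.005 -0.095 0 0 0 5; 0.007 -0.135 0 0 0 8; 0.009 -0.175 0 0 0 10; 0.011 -0.215 0 0 0 12; 0.013 -0.255 0 0 0 14; 0.014 -0.295 0 0 0 16; 0.016 -0.335 0 0 0 18; 0.017 -0.366 0 0 0 20"

```text
clock: 11.2
ee_pos: [492.8, 102.6, 264.5]
tcp_rot: [-3.124, 0.328, 0.005]
contact_force: [-0.6, 0.1, 0.1]
grip_width: 47.2
grip_force: 0.0
```

```bash
python3 go.py 496 300 175 -.21
```

```text
t 11.2 pos [492.8 102.6 264.5] F [-0.6  0.1  0.1] w 47.2 gf 0.0
shift m [-0.0376 -0.1938  0.0896] turn deg [0.01 0.18 0.05]
```

Call:
drive_tool:
  increments: "-0.005 -0.025 0 0 0 0; -0.012 -0.065 0 0 0 0; -0.02 -0.105 0.01 0 0 0; -0.028 -0.145 0.03 0 0 0; -0.035 -0.18 0.05 0 0 0; -0.038 -0.194 0.07 0 0 0; -0.038 -0.194 0.09 0 0 0; -0.038 -0.194 0.09 0 0 0; -0.038 -0.194 0.09 0 0 0"

```text
clock: 12.1
ee_pos: [496.6, 297.8, 174.8]
tcp_rot: [3.123, -0.327, -0.004]
contact_force: [-0.5, 0.5, 0.7]
grip_width: 46.7
grip_force: 0.0
```

```bash
python3 - <<'E'
from h import *
s,p,d,W=wlook("pics/w5.png")
print(s["ee_pos"].round(1),s["grip_width"])
for r in ctrl.trace("wrist","red_roll")[:2]:
    m=r["mask"]&(d>0);w=W[m];print(r["p"],np.round(r["position"]),np.percentile(w,[2,50,98],axis=0).round(1).tolist())
    t=w[(w[:,2]>84)&(w[:,2]<105)]
    if len(t)>10:
        c=np.median(t[:,:2],0);e=np.linalg.eigh(np.cov(t[:,:2].T))[1][:,1];e*=np.sign(e[0]);n=np.array([-e[1],e[0]])
        print(len(t),np.percentile(t,[2,50,98],axis=0).round(1).tolist(),"yaw",np.arctan2(e[1],e[0]),"perp",np.percentile((t[:,:2]-c)@n,[2,98]),"along",np.percentile((t[:,:2]-c)@e,[2,98]))
E
python3 go.py 496 300.3 101 -.21
```

```text
[496.6 297.8 174.8] 46.698952927800406
0.68 [314. 240.] [[465.2, 289.4, 25.0], [504.1, 300.5, 86.8], [534.5, 312.3, 94.3]]
1657 [[472.7, 293.8, 84.5], [500.4, 302.8, 91.4], [521.6, 312.2, 94.5]] yaw -0.21570303984057068 perp [-6.15371793  5.79891992] along [-28.15077716  21.85322882]
t 12.2 pos [497.8 297.9 176.4] F [-0.5  0.7  0.9] w 47.0 gf 0.0
shift m [-0.0024 -0.0019  0.0754] turn deg [-0.03 -0.05  0.04]
```

View pics/w5.png

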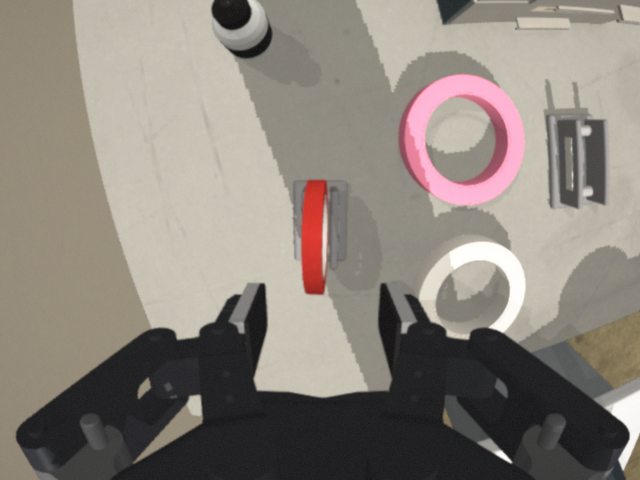

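The wrist view shows the red roll at (314,240), centred between the fingers. The bottle (240,25), pink and white rolls are clear. Grasp at about (497,302.7), z 99.

```bash
python3 go.py 497 302.7 99 -.212
```

```text
t 12.2 pos [497.8 297.9 176.4] F [-0.5  0.7  0.9] w 47.0 gf 0.0
shift m [-0.0019 -0.0045  0.0774] turn deg [-0.03 -0.05  0.15]
```

Call:
drive_tool:
  increments: "-0.001 -0.004 0.02 0 0 0; -0.001 -0.004 0.045 0 0 0; -0.001 -0.004 0.065 0 0 0; -0.001 -0.004 0.073 0 0 0; -0.001 -0.004 0.073 0 0 0; -0.001 -0.004 0.073 0 0 0; -0.001 -0.004 0.073 0 0 0"

```text
clock: 12.9
ee_pos: [498.2, 302.5, 104.2]
tcp_rot: [-3.123, 0.327, -0.004]
contact_force: [0.3, 0.4, 0.8]
grip_width: 47.4
grip_force: 0.0
```

Call:
drive_tool:
  increments: "0 0 0 0 0 0"

```text
clock: 13.0
ee_pos: [497.9, 302.5, 103.9]
tcp_rot: [-3.124, 0.327, -0.003]
contact_force: [-0.2, 0.4, 0.6]
grip_width: 47.2
grip_force: 0.0
```

Call:
drive_tool:
  increments: "0 0 0.003 0 0 0; 0 0 0.005 0 0 0; 0 0 0.005 0 0 0; 0 0 0.005 0 0 0"

```text
clock: 13.4
ee_pos: [497.0, 302.2, 97.6]
tcp_rot: [3.124, -0.327, -0.001]
contact_force: [0.1, 0.4, -0.5]
grip_width: 47.6
grip_force: 0.0
```

Call:
drive_tool:
  increments: "0 0 0 0 0 0; 0 0 0 0 0 0; 0 0 0 0 0 0; 0 0 0 0 0 0; 0 0 0 0 0 0; 0 0 0 0 0 0; 0 0 0 0 0 0; 0 0 0 0 0 0"
  gripper: 1
  newtons: 30

```text
clock: 14.2
ee_pos: [497.1, 302.2, 97.9]
tcp_rot: [3.124, -0.327, 0.0]
contact_force: [-1.6, -0.6, 1.4]
grip_width: 10.8
grip_force: 33.9
```

Call:
drive_tool:
  increments: "0 0 -0.01 0 0 0; 0 0 -0.025 0 0 0; 0 0 -0.045 0 0 0; 0 0 -0.07 0 0 0; 0 0 -0.095 0 0 0; 0 0 -0.12 0 0 0; 0 0 -0.14 0 0 0; 0 0 -0.14 0 0 0"

```text
clock: 15.0
ee_pos: [499.0, 303.2, 241.4]
tcp_rot: [-3.121, 0.327, -0.011]
contact_force: [0.3, 0.3, -1.0]
grip_width: 10.8
grip_force: 33.7
```

```bash
python3 go.py 506.8 -112 216 .14
python3 - <<'E'
from h import *
p,d=ctrl.camera("side");Ws=cloud("side",d);ok=d>0;s=ctrl.read_state();print(s["ee_pos"])
w=Ws[ok&(p[...,0]>150)&(p[...,1]<80)&(p[...,2]<80)];w=w[(abs(w[:,0]-498)<60)&(abs(w[:,1]-302)<30)]
print(len(w),np.percentile(w,[1,50,99],axis=0).round(1).tolist())
E
```

```text
t 15.0 pos [499.  303.2 241.4] F [ 0.3  0.3 -1. ] w 10.8 gf 33.7
shift m [0.0934 0.4047 0.0243] turn deg [ -0.18  -0.41 -19.97]
[497.84283383 302.67481535 239.46015388]
143 [[492.5, 287.5, 195.9], [522.6, 296.3, 226.7], [538.5, 303.1, 239.1]]
```

Call:
drive_tool:
  increments: "0.004 0.018 0 0 0 0; 0.013 0.055 0 0 0 -2; 0.023 0.1 0 0 0 -4; 0.033 0.145 0 0 0 -6; 0.044 0.19 0 0 0 -9; 0.055 0.235 0 0 0 -12; 0.065 0.28 0 0 0 -15; 0.075 0.32 0 0 0 -18; 0.082 0.35 0 0 0 -20; 0.085 0.365 0 0 0 -20"

```text
clock: 16.05
ee_pos: [504.2, -74.7, 236.6]
tcp_rot: [-3.134, -0.215, 0.003]
contact_force: [-0.0, 1.1, -0.6]
grip_width: 11.0
grip_force: 33.6
```

Call:
drive_tool:
  increments: "0 0 0 0 0 0; 0 0 0 0 0 0"

```text
clock: 16.25
ee_pos: [504.0, -71.3, 237.1]
tcp_rot: [-3.132, -0.219, 0.003]
contact_force: [0.5, -0.6, 0.2]
grip_width: 10.9
grip_force: 33.6
```

```bash
python3 go.py 506.8 -112 216 .14
```

```text
t 16.25 pos [504.  -71.3 237.1] F [ 0.5 -0.6  0.2] w 10.9 gf 33.6
shift m [-0.0029  0.0407  0.021 ] turn deg [-0.1   0.1  -0.02]
```

Call:
drive_tool:
  increments: "-0.001 0.015 0.007 0 0 0; -0.003 0.03 0.015 0 0 0; -0.003 0.041 0.021 0 0 0; -0.003 0.041 0.021 0 0 0; -0.003 0.041 0.021 0 0 0; -0.003 0.041 0.021 0 0 0"

```text
clock: 16.85
ee_pos: [507.4, -113.2, 216.8]
tcp_rot: [-3.134, -0.22, 0.0]
contact_force: [-0.1, -0.0, -1.2]
grip_width: 11.0
grip_force: 33.6
```

```bash
python3 go.py 520.1 -203.6 216 .14
python3 - <<'E'
from h import *
for n in("scene","side"):
    p,d=ctrl.camera(n);W=cloud(n,d)
    if n=="side": cv2.imwrite("pics/s6.png",cv2.resize(p[100:280,180:420,::-1],(800,600)))
    w=W[(d>0)&(p[...,0]>110)&(p[...,1]<80)&(p[...,2]<80)];w=w[(abs(w[:,0]-507)<60)&(abs(w[:,1]+112)<25)]
    print(n,len(w),np.percentile(w,[1,50,99],axis=0).round(1).tolist())
E
```

```text
t 16.85 pos [ 507.4 -113.2  216.8] F [-0.1 -0.  -1.2] w 11.0 gf 33.6
shift m [-0.0001  0.0913  0.0008] turn deg [-0.02  0.    0.02]
scene 274 [[468.3, -127.6, 135.1], [500.8, -118.2, 186.5], [544.4, -105.3, 211.3]]
side 141 [[471.6, -120.5, 138.4], [533.2, -110.4, 194.2], [546.8, -105.8, 228.0]]
```

View pics/s6.png

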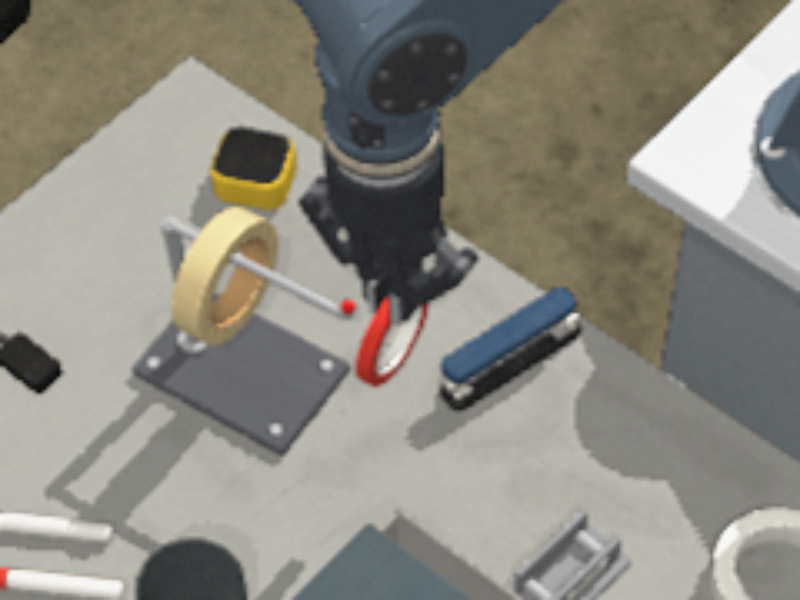

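The red roll is held upright in front of the ball (348,305), and the masking roll still hangs at the back. Thread it on and lower.

Call:
drive_tool:
  increments: "0 0.01 0 0 0 0; 0 0.025 0 0 0 0; 0 0.04 0 0 0 0; 0 0.06 0 0 0 0; 0 0.078 0 0 0 0; 0 0.091 0 0 0 0; 0 0.091 0 0 0 0; 0 0.091 0.01 0 0 0; 0 0.091 0.018 0 0 0; 0 0.091 0.022 0 0 0"

```text
clock: 17.95
ee_pos: [519.3, -202.2, 193.3]
tcp_rot: [-3.132, -0.222, 0.004]
contact_force: [0.4, 1.0, -0.0]
grip_width: 10.8
grip_force: 33.6
```

Call:
drive_tool:
  increments: "0 0 0.002 0 0 0; 0 0 0.003 0 0 0; 0 0 0.003 0 0 0"

```text
clock: 18.25
ee_pos: [520.3, -203.3, 191.8]
tcp_rot: [-3.134, -0.221, 0.0]
contact_force: [-0.5, -1.0, -0.9]
grip_width: 10.7
grip_force: 33.6
```

Call:
drive_tool:
  increments: "0 0 0.001 0 0 0; 0 0 0.002 0 0 0; 0 0 0.002 0 0 0"

```text
clock: 18.55
ee_pos: [520.2, -203.5, 189.9]
tcp_rot: [3.134, 0.22, 0.0]
contact_force: [-0.4, 0.7, -1.4]
grip_width: 10.5
grip_force: 33.6
```

Call:
drive_tool:
  increments: "0 0 0.001 0 0 0; 0 0 0.001 0 0 0"

```text
clock: 18.75
ee_pos: [520.2, -203.6, 188.7]
tcp_rot: [-3.134, -0.22, 0.0]
contact_force: [0.5, 0.2, -0.3]
grip_width: 11.0
grip_force: 33.6
```

Call:
drive_tool:
  increments: "0 0 0.001 0 0 0; 0 0 0.001 0 0 0"

```text
clock: 18.95
ee_pos: [520.1, -203.5, 187.7]
tcp_rot: [-3.134, -0.22, 0.0]
contact_force: [-0.3, -0.7, -0.2]
grip_width: 10.6
grip_force: 33.6
```

Call:
drive_tool:
  increments: "0 0 0.001 0 0 0; 0 0 0.001 0 0 0"

```text
clock: 19.15
ee_pos: [520.2, -203.5, 186.7]
tcp_rot: [-3.134, -0.22, 0.0]
contact_force: [0.3, 0.2, -0.2]
grip_width: 10.7
grip_force: 33.6
```

Call:
drive_tool:
  increments: "0 0 0.001 0 0 0; 0 0 0.001 0 0 0"

```text
clock: 19.35
ee_pos: [520.1, -203.5, 185.7]
tcp_rot: [-3.134, -0.22, 0.0]
contact_force: [0.4, -0.4, -0.9]
grip_width: 11.0
grip_force: 33.6
```

Call:
drive_tool:
  increments: "0 0 0.001 0 0 0; 0 0 0.001 0 0 0"

```text
clock: 19.55
ee_pos: [520.1, -203.5, 184.7]
tcp_rot: [-3.134, -0.221, 0.0]
contact_force: [-0.1, 0.4, -0.4]
grip_width: 10.9
grip_force: 33.7
```

Call:
drive_tool:
  increments: "0 0 0.001 0 0 0; 0 0 0.001 0 0 0"

```text
clock: 19.75
ee_pos: [520.2, -203.5, 184.2]
tcp_rot: [-3.134, -0.221, 0.0]
contact_force: [-1.1, 1.6, 3.0]
grip_width: 10.6
grip_force: 34.0
```

Call:
drive_tool:
  increments: "0 0 0 0 0 0; 0 0 0 0 0 0; 0 0 0 0 0 0; 0 0 0 0 0 0; 0 0 0 0 0 0"
  gripper: 0.65

```text
clock: 20.25
ee_pos: [520.2, -203.6, 183.7]
tcp_rot: [-3.134, -0.22, 0.0]
contact_force: [-0.9, -0.1, 0.9]
grip_width: 29.8
grip_force: 0.0
```

Call:
drive_tool:
  increments: "0 0 -0.005 0 0 0; 0 0 -0.015 0 0 0; 0 0 -0.03 0 0 0; 0 0 -0.055 0 0 0; 0 0 -0.08 0 0 0; 0 0 -0.1 0 0 0; 0 0 -0.1 0 0 0; 0 0 -0.1 0 0 0; 0 0 -0.1 0 0 0; 0 0 -0.1 0 0 0"

```text
clock: 21.25
ee_pos: [519.6, -203.1, 282.6]
tcp_rot: [-3.132, -0.22, 0.003]
contact_force: [0.1, -0.2, 0.3]
grip_width: 30.1
grip_force: 0.0
```

Call:
drive_tool:
  increments: "0 0 0 0 0 0; 0 0 0 0 0 0; 0 0 0 0 0 0; 0 0 0 0 0 0; 0 0 0 0 0 0; 0 0 0 0 0 0; 0 0 0 0 0 0; 0 0 0 0 0 0; 0 0 0 0 0 0; 0 0 0 0 0 0"

```text
clock: 22.25
ee_pos: [520.2, -203.5, 283.8]
tcp_rot: [3.134, 0.221, 0.0]
contact_force: [0.3, -0.0, -0.4]
grip_width: 30.1
grip_force: 0.0
```

Run:
```python
from h import *
a=[]
for i in range(3):
    p,d=ctrl.camera("side");W=cloud("side",d)
    w=W[(d>0)&(p[...,0]>110)&(p[...,1]<80)&(p[...,2]<80)];w=w[(abs(w[:,0]-520)<60)&(w[:,1]<-175)&(w[:,1]>-245)]
    print(len(w),np.percentile(w,[2,50,98],axis=0).round(1).tolist())
    a.append(p); [ctrl.read_state() for _ in range(2)]
print(np.abs(a[0][130:240,200:340].astype(int)-a[2][130:240,200:340]).max())
cv2.imwrite("pics/s7.png",cv2.resize(a[2][100:280,180:420,::-1],(800,600)))
```

```text
208 [[483.0, -209.6, 104.4], [534.6, -202.3, 165.1], [558.0, -195.5, 181.8]]
208 [[482.8, -210.3, 101.6], [533.7, -202.9, 165.1], [558.0, -195.8, 181.5]]
207 [[481.8, -209.6, 104.8], [534.5, -202.6, 164.5], [558.1, -195.8, 182.3]]
29
```

View pics/s7.png

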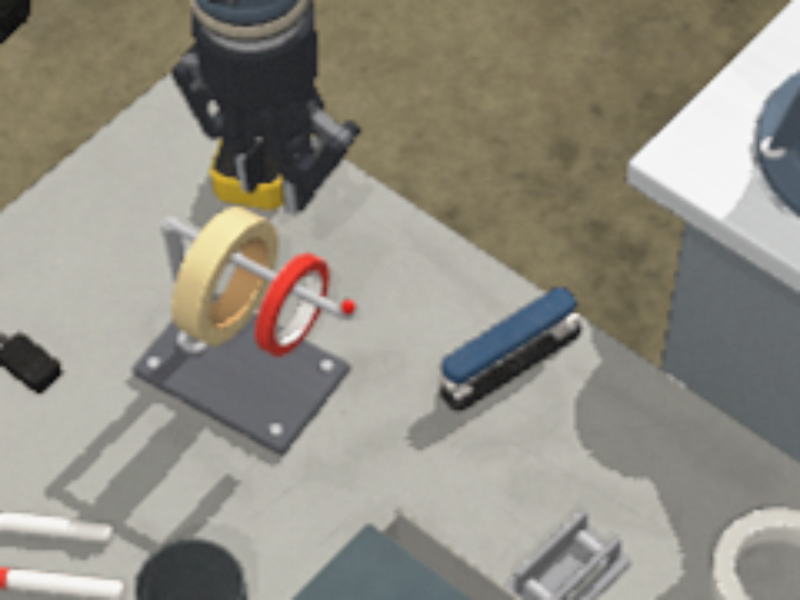

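Both rolls hang on the arm: masking at the back (225,275), red in front (292,305), both inside the ball (348,305). I'll wait a few seconds for any sway to die out, then hand in.

Call:
drive_tool:
  increments: "0 0 0 0 0 0; 0 0 0 0 0 0; 0 0 0 0 0 0; 0 0 0 0 0 0; 0 0 0 0 0 0; 0 0 0 0 0 0; 0 0 0 0 0 0; 0 0 0 0 0 0; 0 0 0 0 0 0; 0 0 0 0 0 0"

```text
clock: 23.4
ee_pos: [520.2, -203.5, 283.8]
tcp_rot: [-3.134, -0.22, 0.0]
contact_force: [-0.1, 0.2, -0.2]
grip_width: 30.1
grip_force: 0.0
```

Call:
drive_tool:
  increments: "0 0 0 0 0 0; 0 0 0 0 0 0; 0 0 0 0 0 0; 0 0 0 0 0 0; 0 0 0 0 0 0; 0 0 0 0 0 0; 0 0 0 0 0 0; 0 0 0 0 0 0; 0 0 0 0 0 0; 0 0 0 0 0 0"

```text
clock: 24.4
ee_pos: [520.2, -203.5, 283.8]
tcp_rot: [3.134, 0.22, -0.0]
contact_force: [0.7, 0.4, -0.4]
grip_width: 30.0
grip_force: 0.0
```

```bash
python3 -c "
from rig import ctrl;print(ctrl.finish_job())"
```

```text
the job is handed in; nothing more can be done
None
```

Both rolls are hanging on the hook arm inside the upturned tip, masking tape at the back and red tape in front; the gripper is clear of them, and the job was handed in at about 24 s of the 72 s allowed (no verdict was returned).

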